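# Hold the wide spring clip gaping over the record card

### The job

Squeeze the handles of the wider of the two standing spring clips so that its jaws gape, lift it, and lower it, still wide open, over the middle of the top edge of the upright record card until you feel the throat of the clip come to rest on the edge. Finish holding it exactly there: squeezed wide open, square and upright astride the card, and pressed lightly down on the edge, so that I can slip a swatch in; do not let go or let the jaws shut. Leave everything else on the bench where it is.

Things in the scene. Friction and masses are not known exactly. Their poses are not given: they have to be found in the camera images.
- wide_clip: the wider spring clip: 40 mm wide, 94 mm tall, steel with black rubber lips, about 0.1 kg (varies); it stands on its shut jaws, mouth down, handles up. Origin at the centre of its underside while shut; z up, y along its width (parallel to the hinge pin), x the direction in which the handles are squeezed. Hinge pin (radius 6 mm) 42 mm above the origin. Steel twin narrow_clip is 22 mm wide.
- wide_clip_handles (a point): midway between the clip's handles, 77 mm above its origin. The handles are flat plates 40 mm wide, from 50 to 94 mm above the origin: shut, they splay to 59 mm over their tops, 34 mm over their feet; wide open they are parallel, 30 mm over the outer faces, at a stop. Squeezed here, about 6 N starts to open them and 12 N opens them fully; 25 to 30 N holds them firmly at the stop
- wide_clip_throat (a point): the clip's throat: underside of its hinge pin, mid-width, 36 mm above the clip's origin; this comes to rest on the card's edge. Wide open, the mouth gapes 20 to 26 mm between the lips (16 mm clear just below the pin); the lips reach 36 mm below the throat
- wide_clip_near (a joint): opening angle of the wide clip's jaw on the clip's -x side: 0 shut, 0.30 rad wide open (stop); sprung shut
- wide_clip_far (a joint): the same for the jaw on the clip's +x side; the two are geared to open equally
- card: stiff white plastic record card, 120 mm wide, 4 mm thick, 95 mm tall, standing upright and immovable in its stand. Origin at the middle of its TOP edge, on the edge; y along the edge, z up, x square to the faces. At least 60 mm of it stands above the stand; how high the edge is varies (105 to 130 mm above the bench).
- card_stand: slotted steel block that holds the card, 60 x 160 x 45 mm tall, fixed; origin under its centre, y along the slot
- narrow_clip: the other spring clip, same build and height as the wide one but only 22 mm wide; origin at the centre of its underside. Not to be used.
- pot_lidded: steel dye pot with a lid and knob, 70 mm across, 90 mm tall; origin under its centre
- pot_open: open steel cup, 68 mm across, 70 mm tall; origin under its centre
- seal_ring: flat black rubber seal ring, 68 mm across, 8 mm thick, lying flat; origin under its centre
- pot_lid: loose steel pot lid, 70 mm across, 24 mm tall with its knob; origin under its centre
- spatula: steel spatula, 190 mm long, lying flat
- jar: amber glass jar, 60 mm across, 85 mm tall; origin under its centre
- wrench: steel wrench, 160 mm long, lying flat
Not all that is in view belongs to the job. What is shaped like the wide_clip but blue, brown or purple is not meant.

How it is judged:
On the way:
1. the wide clip is lifted off the bench, squeezed open (value of joint each of wide_clip_near, wide_clip_far above 0.2 rad and contact force between the fingers and wide_clip above 3 N and height (world z) of wide_clip above 0.03 m), for 0.2 s.
At the end, for the whole second after the job is handed in: The wide clip is held by the fingers, both jaws open more than 0.2 rad of 0.30, its throat resting on the card's top edge with 0.5 to 25 N (within 4 mm of the edge in height, 5 mm across the card, 20 mm of the middle along it), square and upright to the card within 0.15 rad, and still (value of joint each of wide_clip_near, wide_clip_far above 0.2 rad and contact force between the fingers and wide_clip above 3 N and contact force between wide_clip and card between 0.5 and 25 N and x of wide_clip_throat in the frame of card between -0.005 and 0.005 m and y of wide_clip_throat in the frame of card between -0.02 and 0.02 m and z of wide_clip_throat in the frame of card between -0.004 and 0.004 m and angle between the y axis of wide_clip and the y axis of card, either way round below 0.15 rad and angle between the z axis of wide_clip and the z axis of card, either way round below 0.15 rad and linear speed of wide_clip below 0.02 m/s); the arm keeps its last pose, push and grip.
It fails at once if a bystander is moved by more than 20 mm (distance of any of narrow_clip, pot_lidded, pot_open, seal_ring, pot_lid, spatula, jar, wrench from where it was at the start of the episode above 0.02 m).
It fails at once if the jaws shut again once off the bench (height (world z) of wide_clip above 0.03 m and value of joint wide_clip_near below 0.05 rad).
It also fails if it takes over 32 s, if anything falls off the work surface, if the arm or the gripper's body presses on something with over 40 N, if the wrist force passes 120 N, or if a joint passes its speed limit or range.

### The arm

A 6-joint arm with a two-finger parallel gripper is mounted at the origin on the work surface. World frame = base frame: x ahead of the robot, y to its left, z up, the work surface at z = 0. Lengths are in m, angles in rad, forces in N, time in s.
With the tool pointing down it reaches from about 0.375 to 0.975 m from the base axis. Payload 3.8 kg.
Tool frame: the origin (TCP) lies midway between the tips of the shut fingers; the grasp point (between the pads) lies 19 mm behind it; x points along the fingers, y is the direction in which the jaws open and shut, and the axes are right-handed (so a half turn about x gives the same grasp; the last joint's range is limited). The gripper opens to 85 mm and grips with 20 to 120 N. Pads are 22 mm wide; open, the fingers measure 114 mm over their backs; the gripper's body (76 mm by 85 mm) begins 54 mm behind the grasp point. The pads swing forward as they close: fully open they stand 13 mm farther back than shut.
Start: joints at [-1.199, 0.264, 1.604, -0, 1.274, -0.037], TCP at [0.268, -0.619, 0.231] pointing down, gripper open.
Joint ranges: [-2.63, 2.63], [-0.94, 2.18], [0.31, 2.57], [-1.31, 4.45], [0, 2.66], [-2.55, 2.55]. Speed limits (rad/s): [2.57, 2.57, 3.14, 3.14, 3.14, 3.14].

### API

Orientations are given as a rotation vector (axis times angle).
In Python, from workcell import read_state, read_camera, get_calibration, finish_job gives the robot as it stands. The module is installed in compiled form; this text tells all that it offers.
- The arm moves only by the shell command python3 -m creep 'ROWS' [FORCE]. ROWS is JSON, a list of rows, each a list of 3 entries, a list of its own where there are three numbers: the closure in counts, from 0 (fully open) to 255 (shut), then the shift along the world's x, y, z in mm, then the turn about the world's z in rad. In form: [[hand, [tx, ty, tz], spin], ...]. A call has exactly 8 rows; each row shifts and turns the commanded pose from where the row before left it; what a row does not reach is not made up. A row lasts 1/12 s, in which the tool goes at most 41.7 mm and 7.16 degrees, less where a joint would pass 70% of its speed; a pose out of reach is approached as far as the arm can. A call is refused whole if a number of a shift passes 41.7 or a number of a turn 0.125, either way. A call with a gripper value outside its range is refused whole. The fingers move at their own pace and stop on an object; FORCE is the grip in N (left out, the last holds). Time passes only in rows, so rows that do not move let the fingers close, or fill a call up. It gives the time, the measured TCP pose, the force and the opening at its end, in the units of the state.
- read_state(): the state, without advancing time (a new reading comes with each control period).
- read_camera(name): name is "side" or "top" or "wrist"; returns (picture, depth): 420x560x3 uint8, blue, green, red; 420x560 float32, m along the optical axis (not along the pixel's ray), 0 where there is no reading.
- get_calibration(name): a dict with "K" (3x3 intrinsics, pixels), "k1" (the pictures are not rectified: a ray, as slopes to the right and down, at radius r is drawn at 1 + k1 r^2 times it, then the intrinsics apply), "eye" and "orientation" of the camera in the world. Camera axes: x right, y down, z forward; pixel columns grow to the right and rows downward; lengths in m; the calibration is good to about 2 mm. A picture is of the moment at which its call begins: read the wrist's pose just before it. get_calibration takes no time and is no camera call; for the wrist camera it gives the pose at the moment of the call.
- finish_job(): hands the job in, once; it reports no verdict.
The state is a dict: "time": time; "q": joint angles; "joint_vel": joint speeds; "joint_torque": joint torques, N m; "tool_pos": TCP position; "tcp_rot": TCP orientation; "wrist_force": force on the tool from outside, world axes, zero at the start; "torque": the same for the moment, N m; "width": opening from 0.0 (shut) to 1.0 (fully open).
Only numpy, scipy, OpenCV 4.12 (cv2) and the standard library are available. Lean on these libraries where they do the work, as an engineer would, in place of code of your own. Each camera call takes 0.05 s, during which the arm holds its last target.

## Working session

There is one attempt and no reset: what is moved stays moved. The work goes in short steps, Python scripts to look and compute and a shell command to move; the robot and the scene stay as the last step left them, time stands still between calls to the robot, and variables do not carry over. Pictures are saved under pics/ and viewed, and the job is handed in when it is done.

```bash
mkdir -p pics; ls
python3 - <<'E'
from workcell import *
import cv2
print(read_state())
for n in ["side","top","wrist"]:
    c=get_calibration(n); p,d=read_camera(n); cv2.imwrite(f"pics/{n}0.png",p)
    import numpy as np; np.savez(f"{n}0.npz",p=p,d=d,**{k:np.array(v) for k,v in c.items()}); print(n,c)
E
```

```text
pics
{'time': 0.0, 'q': array([-1.19890018e+00,  2.64742701e-01,  1.60538511e+00, -2.66286626e-08,
        1.27371320e+00, -3.68814525e-02]), 'joint_vel': array([-0.00076791, -0.00151617,  0.00026538,  0.00016581,  0.0008838 ,
       -0.0012629 ]), 'joint_torque': array([ 2.71704717e-03, -5.15112484e+01, -3.67311072e+01,  4.45290025e-04,
        1.30230215e-02, -1.90128208e-05]), 'tool_pos': array([ 0.26804469, -0.61868994,  0.22996309]), 'tcp_rot': array([ 1.99693432,  0.41627131, -1.99769899]), 'wrist_force': array([0.06812161, 0.25846232, 0.02572858]), 'torque': array([0.0411672 , 0.02943839, 0.04108958]), 'width': 0.9972873787963483}
side {'K': array([[508.95546763,   0.        , 283.94811222],
       [  0.        , 508.95546763, 200.48701233],
       [  0.        ,   0.        ,   1.        ]]), 'k1': -0.07500816860757781, 'eye': array([0.02153408, 0.68334411, 0.84526206]), 'orientation': array([-0.85927062,  2.44853383, -1.19270954])}
top {'K': array([[421.72048666,   0.        , 287.19515589],
       [  0.        , 421.72048666, 202.94441728],
       [  0.        ,   0.        ,   1.        ]]), 'k1': -0.03336684050085512, 'eye': array([ 0.40936495, -0.035817  ,  0.92425214]), 'orientation': array([-2.1365001 ,  2.14140236, -0.23432773])}
wrist {'K': array([[370.67744666,   0.        , 278.77631907],
       [  0.        , 370.67744666, 210.82636267],
       [  0.        ,   0.        ,   1.        ]]), 'k1': -0.007720689254770853, 'eye': array([ 0.34467289, -0.58405205,  0.3731394 ]), 'orientation': array([ 2.38519102, -1.56548964, -0.26463076])}
```

View pics/side0.png

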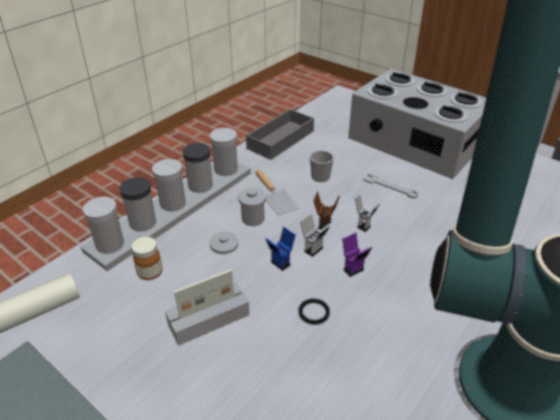

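View pics/top0.png

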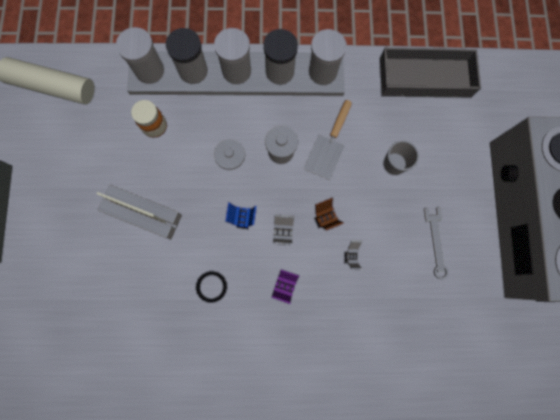

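View pics/wrist0.png

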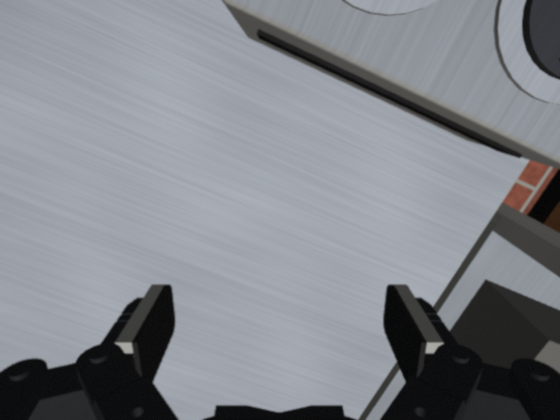

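The side picture shows the steel wide clip at about (315,235), with the narrow one at (365,213). The card and stand are at about (207,300). In the top picture the wide clip is at (283,229), the narrow one at (352,254), and the card runs from (98,192) to (172,222). The wrist camera sees none of them. Next I'll zoom in and measure.

```bash
cat > h.py <<'E'
import numpy as np, cv2
from scipy.spatial.transform import Rotation as R
def load(n):
    return dict(np.load(n+".npz"))
def snap(n,tag):
    from workcell import read_camera,get_calibration
    c=get_calibration(n); p,d=read_camera(n); cv2.imwrite(f"pics/{tag}.png",p)
    np.savez(tag+".npz",p=p,d=d,**{k:np.array(v) for k,v in c.items()})
    return load(tag)
def rays(c,uv):
    uv=np.asarray(uv,float).reshape(-1,1,2)
    k1=float(c['k1'])
    s=cv2.undistortPoints(uv,c['K'],np.array([k1,0,0,0.]),None,None,None).reshape(-1,2) if False else cv2.undistortPointsIter(uv,c['K'],np.array([k1,0,0,0.]),None,None,(3,50,1e-12)).reshape(-1,2)
    return np.c_[s,np.ones(len(s))]
def pts(c,uv,z=None):
    """world points: from depth (z None) or on plane z"""
    r=rays(c,uv); M=R.from_rotvec(c['orientation']).as_matrix(); w=r@M.T
    if z is None:
        u=np.asarray(uv,int).reshape(-1,2); return c['eye']+w*c['d'][u[:,1],u[:,0]][:,None]
    return c['eye']+w*((z-c['eye'][2])/w[:,2])[:,None]
def cloud(c,box=None):
    v,u=np.nonzero(c['d']>0)
    if box: 
        m=(u>=box[0])&(u<box[2])&(v>=box[1])&(v<box[3]); u,v=u[m],v[m]
    uv=np.c_[u,v]; return uv,pts(c,uv)
def proj(c,P):
    M=R.from_rotvec(c['orientation']).as_matrix()
    q=(np.atleast_2d(P)-c['eye'])@M; s=q[:,:2]/q[:,2:]
    s=s*(1+float(c['k1'])*(s**2).sum(1,keepdims=True)); return s*c['K'][0,0]+c['K'][:2,2]
def crop(c,box,f,name):
    x0,y0,x1,y1=box; cv2.imwrite(f"pics/{name}.png",cv2.resize(c['p'][y0:y1,x0:x1],None,fx=f,fy=f,interpolation=cv2.INTER_CUBIC))
E
python3 - <<'E'
from h import *
t=load("top0"); s=load("side0")
crop(t,(90,170,300,320),3.8,"t0c"); crop(s,(160,190,400,340),3.3,"s0c")
for c,box in((t,(90,170,380,310)),(s,(160,180,400,340))):
    uv,P=cloud(c,box); print((c['d']>0).mean(), P.min(0),P.max(0)); 
    print(np.percentile(P[:,2],[5,25,50,75]))
    h=P[:,2]>0.05
    print(h.sum())
E
```

```text
0.995812074829932 [ 0.35043824 -0.27763309 -0.00623184] [0.65977755 0.37650923 0.12411159]
[-0.0023166  -0.0006425   0.00057764  0.00208884]
2273
0.9961011904761905 [ 0.22797628 -0.44052365 -0.00683657] [0.96952946 0.34696279 0.1240492 ]
[-0.00313321 -0.00124968  0.0003157   0.01039244]
4182
```

View pics/t0c.png

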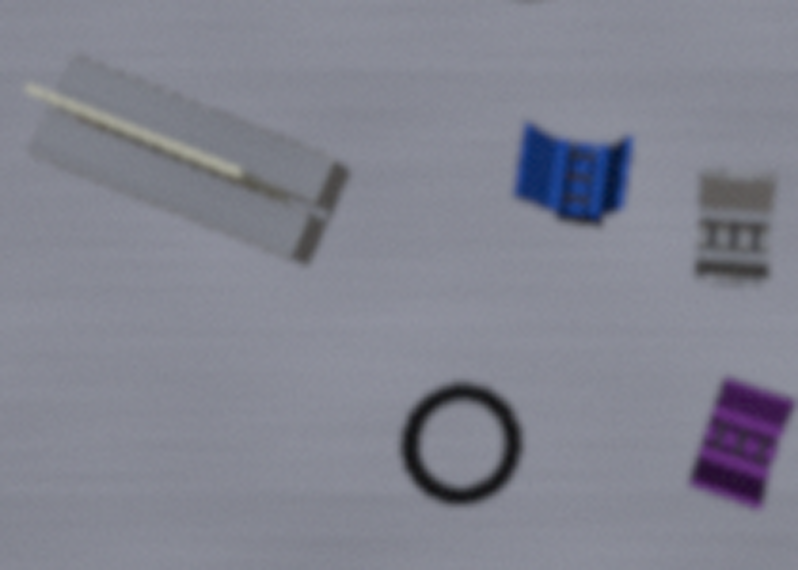

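View pics/s0c.png

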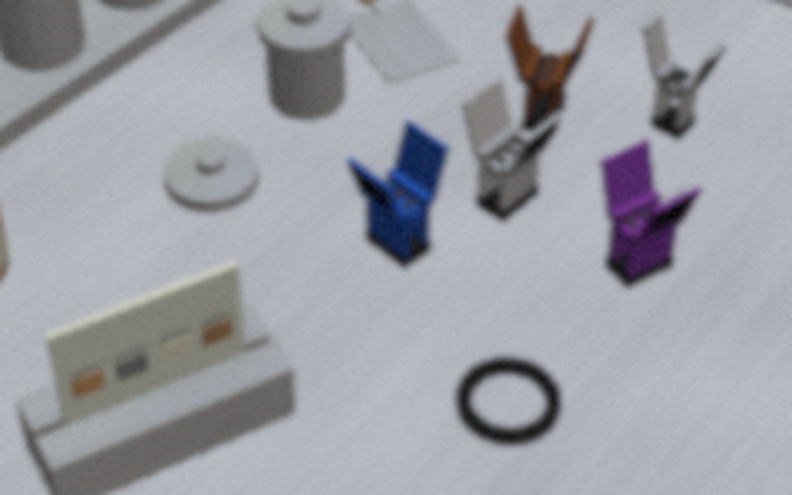

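Run:
```python
from h import *
t=load("top0"); s=load("side0")
# wide clip
for nm,c,box in(("top",t,(265,208,302,250)),("side",s,(296,212,332,260))):
    uv,P=cloud(c,box)
    h=P[:,2]>0.04; 
    col=c['p'][uv[:,1],uv[:,0]].astype(int); sat=col.max(1)-col.min(1)
    h&=sat<40
    Q=P[h]
    print(nm,h.sum(),Q.min(0),Q.max(0),Q.mean(0))
    top=Q[Q[:,2]>0.085]; print(len(top)); print(np.round(top,3)[:40])
# card
for nm,c,box in(("top",t,(90,180,185,245)),("side",s,(165,262,255,340))):
    uv,P=cloud(c,box)
    z=P[:,2]; print(nm,np.histogram(z,bins=np.arange(0,0.135,0.005))[0])
    Q=P[z>0.1]; print(Q.min(0),Q.max(0))
    Q=P[z>z.max()-0.006]
    m=Q.mean(0);w=np.linalg.eigh(np.cov((Q-m)[:,:2].T)); d=w[1][:,1]; pr=(Q-m)[:,:2]@d
    print(len(Q),m,d,np.degrees(np.arctan2(d[1],d[0])),pr.min(),pr.max(), m[:2]+d*(pr.min()+pr.max())/2)
```

```text
top 555 [ 0.48323577 -0.0776603   0.04198621] [ 0.54374331 -0.03538097  0.09132964] [ 0.51558164 -0.05632293  0.06347836]
95
[[ 0.544 -0.039  0.087]
 [ 0.541 -0.039  0.089]
 [ 0.541 -0.041  0.089]
 [ 0.542 -0.043  0.088]
 [ 0.542 -0.045  0.088]
 [ 0.541 -0.047  0.089]
 [ 0.541 -0.049  0.089]
 [ 0.541 -0.051  0.09 ]
 [ 0.542 -0.053  0.088]
 [ 0.541 -0.055  0.089]
 [ 0.542 -0.057  0.087]
 [ 0.542 -0.059  0.088]
 [ 0.542 -0.061  0.087]
 [ 0.542 -0.064  0.086]
 [ 0.542 -0.065  0.088]
 [ 0.542 -0.068  0.085]
 [ 0.541 -0.069  0.091]
 [ 0.54  -0.039  0.086]
 [ 0.54  -0.041  0.086]
 [ 0.54  -0.043  0.086]
 [ 0.54  -0.045  0.087]
 [ 0.54  -0.047  0.086]
 [ 0.539 -0.049  0.09 ]
 [ 0.539 -0.051  0.088]
 [ 0.54  -0.053  0.088]
 [ 0.54  -0.055  0.088]
 [ 0.539 -0.057  0.091]
 [ 0.539 -0.059  0.089]
 [ 0.54  -0.061  0.086]
 [ 0.54  -0.063  0.087]
 [ 0.54  -0.065  0.087]
 [ 0.54  -0.068  0.087]
 [ 0.539 -0.069  0.089]
 [ 0.54  -0.071  0.088]
 [ 0.54  -0.074  0.088]
 [ 0.539 -0.075  0.089]
 [ 0.539 -0.077  0.09 ]
 [ 0.538 -0.057  0.087]
 [ 0.538 -0.059  0.086]
 [ 0.537 -0.061  0.088]]
side 506 [ 0.4
[... 1079 characters left out ...]
054   55   21   19   18   22   27   25  903  952    6    2    2    8
    7    5   17    7    9    4   11    4    7   41   90    0]
[0.53497371 0.19396752 0.10161568] [0.57932078 0.30587814 0.12411159]
120 [0.55682238 0.24503729 0.12099803] [0.36999451 0.92903394] 68.28472152459464 -0.0539533858690357 0.0637859220489666 [0.55864137 0.24960467]
side [1052  120  114  126  124  136  139  155  875  408   91   93   90   95
  101  104  110   94  106  109  107  110  100  146   51    0]
[0.5353342  0.19481968 0.10003376] [0.58591269 0.30814561 0.12272769]
154 [0.55931884 0.25157821 0.11930361] [0.37790208 0.92584557] 67.79620709649126 -0.060743525686525746 0.060058641350426864 [0.55918943 0.25126116]
```

The top crop shows the wide clip standing square to the image at about crop (737,228), with its handles splayed along image up and down (world x). The card edge runs from (28,90) to (243,172) in the same crop. In the side crop the wide clip is at (510,150) and is clear of its neighbours. I'll fit the handle faces and work out the tool yaw next.

Run:
```python
from h import *
from workcell import *
st=read_state(); M=R.from_rotvec(st['tcp_rot']).as_matrix(); print("tool axes\n",M.round(3), "yaw of tool y", np.degrees(np.arctan2(M[1,1],M[0,1])))
t=load("top0"); s=load("side0")
for nm,c,box in(("top",t,(265,208,302,250)),("side",s,(296,212,332,262))):
    uv,P=cloud(c,box); col=c['p'][uv[:,1],uv[:,0]].astype(int); sat=col.max(1)-col.min(1)
    P=P[(sat<40)&(P[:,2]>0.06)&(P[:,1]<-0.025)&(P[:,1]>-0.09)]
    for nmh,Q in(("far",P[P[:,0]>0.525]),("near",P[P[:,0]<0.505])):
        if len(Q)<10: print(nm,nmh,len(Q));continue
        A=np.c_[np.ones(len(Q)),Q[:,1]+0.056,Q[:,2]-0.077]; k,res,_,_=np.linalg.lstsq(A,Q[:,0],rcond=None)
        print(nm,nmh,len(Q),"x=%.4f + %.3f*(y+.056) + %.3f*(z-.077)"%tuple(k),"y range",np.percentile(Q[:,1],[0,5,95,100]).round(4),"zmax",Q[:,2].max(), "x at top", Q[Q[:,2]>0.085][:,0].mean())
# other things: coarse heights>2cm blobs around
uv,P=cloud(t,(90,100,460,310)); 
for nm,(a,b,c2,d2) in dict(blue=(225,200,258,232),brown=(313,196,345,230),purple=(270,268,300,304),narrow=(343,240,362,268)).items():
    uv,P=cloud(t,(a,b,c2,d2)); Q=P[P[:,2]>0.03]; print(nm,Q.min(0).round(3),Q.max(0).round(3))
```

```text
tool axes
 [[-0.001  0.397 -0.918]
 [ 0.002 -0.918 -0.397]
 [-1.    -0.002 -0.   ]] yaw of tool y -66.57838061833327
top far 153 x=0.5359 + 0.059*(y+.056) + 0.356*(z-.077) y range [-0.0777 -0.0755 -0.0406 -0.0394] zmax 0.09132963550213602 x at top 0.5399149915236294
top near 103 x=0.4902 + 0.073*(y+.056) + -0.383*(z-.077) y range [-0.0743 -0.0721 -0.0374 -0.0354] zmax 0.09102240758612101 x at top 0.48589112944407514
side far 159 x=0.5385 + 0.049*(y+.056) + 0.325*(z-.077) y range [-0.0757 -0.073  -0.0355 -0.0332] zmax 0.08995527552836047 x at top 0.5419638240376522
side near 84 x=0.4890 + 0.092*(y+.056) + -0.243*(z-.077) y range [-0.0722 -0.0666 -0.0321 -0.0301] zmax 0.09043048536658127 x at top 0.48744875340038896
blue [ 0.523 -0.001  0.03 ] [0.569 0.061 0.091]
brown [ 0.513 -0.176  0.031] [ 0.579 -0.12   0.092]
purple [ 0.369 -0.086  0.043] [ 0.434 -0.032  0.091]
narrow [ 0.438 -0.213  0.032] [ 0.491 -0.19   0.09 ]
```

Run:
```python
from h import *
t=load("top0"); s=load("side0")
a=np.array([0.268,-0.619]);b=np.array([0.5135,-0.055]);d=(b-a)/np.linalg.norm(b-a);n=np.array([-d[1],d[0]])
for nm,c in(("top",t),("side",s)):
    uv,P=cloud(c); L=(P[:,:2]-a)@d; N=(P[:,:2]-a)@n
    for lo in np.arange(-0.1,0.75,0.05):
        m=(L>=lo)&(L<lo+0.05)&(abs(N)<0.12); 
        if m.sum()>5: print(nm,round(lo,2),m.sum(),np.percentile(P[m][:,2],99.5).round(3))
```

```text
top -0.1 294 0.004
top -0.05 1822 0.004
top 0.0 2226 0.005
top 0.05 2111 0.159
top 0.1 4061 0.162
top 0.15 2534 0.004
top 0.2 2518 0.005
top 0.25 2549 0.01
top 0.3 2529 0.005
top 0.35 2522 0.005
top 0.4 2413 0.085
top 0.45 2593 0.088
top 0.5 2425 0.089
top 0.55 2561 0.089
top 0.6 2451 0.089
top 0.65 2494 0.089
top 0.7 2380 0.089
side -0.1 269 0.004
side -0.05 184 0.16
side 0.0 382 0.163
side 0.05 516 0.166
side 0.1 1562 0.163
side 0.15 583 0.005
side 0.2 777 0.004
side 0.25 974 0.01
side 0.3 1120 0.005
side 0.35 1148 0.004
side 0.4 976 0.071
side 0.45 1515 0.087
side 0.5 864 0.088
side 0.55 1646 0.088
side 0.6 1751 0.088
side 0.65 1464 0.087
side 0.7 1809 0.087
```

```bash
python3 -m creep '[[0,[16,37,0],0.125],[0,[16,37,0],0.125],[0,[16,37,0],0.125],[0,[16,37,0],0.125],[0,[16,37,0],0.125],[0,[16,37,0],0.125],[0,[16,37,0],0.125],[0,[16,37,0],0.125]]' 28
```

```text
time: 0.82
tool_pos: [0.3965, -0.3214, 0.231]
tcp_rot: [1.323, 1.131, -1.323]
wrist_force: [0.9, 0.6, 0.6]
width: 0.997
```

```bash
python3 -m creep '[[0,[20,29,0],0.02],[0,[20,29,0],0.02],[0,[20,29,0],0.02],[0,[20,29,0],0.02],[0,[20,29,0],0.02],[0,[17,26,0],0],[0,[0,0,0],0],[0,[0,0,0],0]]' 28
python3 - <<'E'
from h import *
from workcell import *
st=read_state(); M=R.from_rotvec(st['tcp_rot']).as_matrix(); print(st['tool_pos'],np.degrees(np.arctan2(M[1,1],M[0,1])),st['q'])
w=snap("wrist","wrist1"); print(w['eye'],R.from_rotvec(w['orientation']).as_matrix()[:,2])
E
```

```text
time: 1.48
tool_pos: [0.5137, -0.151, 0.2309]
tcp_rot: [1.252, 1.182, -1.253]
wrist_force: [-0.3, -0.6, 0.1]
width: 0.997
[ 0.51367994 -0.15095715  0.2309019 ] -3.358906783387404 [-3.32209629e-01  8.22477415e-05  1.90146267e+00 -2.29915424e-04
  1.24083318e+00 -2.73511066e-01]
[ 0.51769864 -0.06520572  0.37396199] [-0.01872227 -0.32652951 -0.94500157]
```

View pics/wrist1.png

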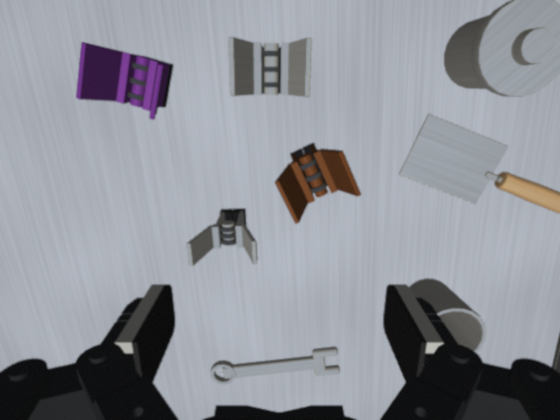

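The wrist picture shows the wide clip at about (270,67). Its handle tops are at columns 229 and 311, rows 37 to 97, and it is well aligned with the jaws. The narrow clip is at (225,237).

Run:
```python
from h import *
w=load("wrist1"); crop(w,(210,20,330,110),6,"w1c")
uv,P=cloud(w,(215,20,325,110)); print(P[:,2].max())
m=P[:,2]>0.055
P=P[m];uv=uv[m]
for nm,Q in(("far",P[P[:,0]>0.528]),("near",P[P[:,0]<0.500])):
    A=np.c_[np.ones(len(Q)),Q[:,1]+0.056,Q[:,2]-0.077]; k=np.linalg.lstsq(A,Q[:,0],rcond=None)[0]
    print(nm,len(Q),k.round(4),Q.min(0).round(4),Q.max(0).round(4))
mask=np.zeros((420,560),np.uint8); mask[uv[:,1],uv[:,0]]=255
for nm,sel in(("far",P[:,0]>0.528),("near",P[:,0]<0.5)):
    r=cv2.minAreaRect(uv[sel].astype(np.float32)); print(nm,r, pts(w,cv2.boxPoints(r),0.094).round(4).tolist())
```

```text
0.09085581942649462
far 1068 [0.5342 0.0664 0.3594] [ 0.528  -0.0752  0.0553] [ 0.5416 -0.0359  0.0908]
near 1246 [ 0.4887  0.0706 -0.3526] [ 0.4814 -0.0725  0.0551] [ 0.4977 -0.0329  0.0909]
far ((300.0, 66.5), (57.0, 20.0), 90.0) [[0.5272, -0.0366, 0.094], [0.541, -0.0374, 0.094], [0.5398, -0.0749, 0.094], [0.5254, -0.0741, 0.094]]
near ((239.5, 66.0), (58.0, 23.0), 90.0) [[0.4846, -0.0334, 0.094], [0.5005, -0.0344, 0.094], [0.4973, -0.0725, 0.094], [0.4807, -0.0715, 0.094]]
```

View pics/w1c.png

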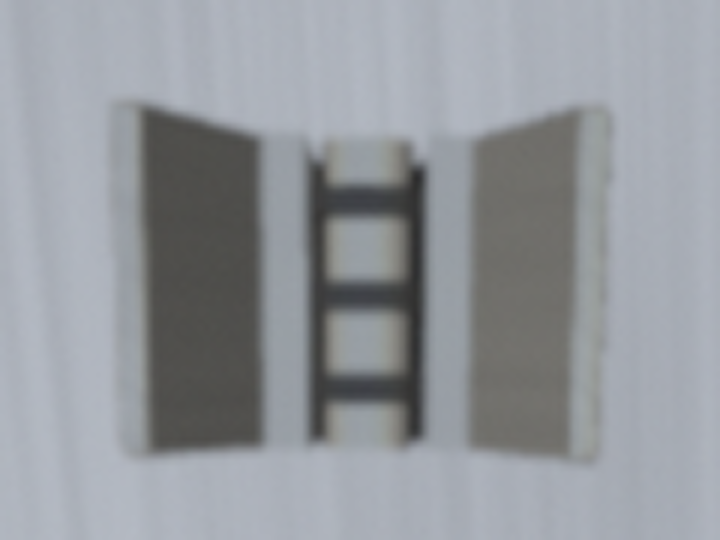

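```bash
python3 -m creep '[[0,[-0.5,32,0],-0.004],[0,[-0.6,32,0],-0.004],[0,[-0.6,32.2,0],0],[0,[0,0,-20],0],[0,[0,0,-20],0],[0,[0,0,-20],0],[0,[0,0,-20],0],[0,[0,0,-20],0]]' 28
python3 -m creep '[[0,[0,0,-20],0],[0,[0,0,-20],0],[0,[0,0,-20],0],[0,[0,0,-10],0],[0,[0,0,-6],0],[0,[0,0,0],0],[0,[0,0,0],0],[0,[0,0,0],0]]' 28
python3 - <<'E'
from h import *
w=snap("wrist","wrist2"); s=snap("side","side2"); crop(s,(250,160,420,290),4,"s2c")
from workcell import *
st=read_state(); M=R.from_rotvec(st['tcp_rot']).as_matrix(); print(st['tool_pos'],np.degrees(np.arctan2(M[1,1],M[0,1])),M[:,0])
E
```

```text
time: 2.2
tool_pos: [0.5109, -0.0576, 0.1305]
tcp_rot: [1.261, 1.174, -1.262]
wrist_force: [0.3, 0.6, -0.4]
width: 1.002
time: 2.87
tool_pos: [0.5127, -0.0567, 0.0566]
tcp_rot: [1.262, 1.173, -1.259]
wrist_force: [0.6, -0.7, 0.8]
width: 1.002
[ 0.51279449 -0.05643306  0.05663857] -4.014297715585932 [ 2.53405881e-03 -4.28037455e-04 -9.99996698e-01]
```

View pics/wrist2.png

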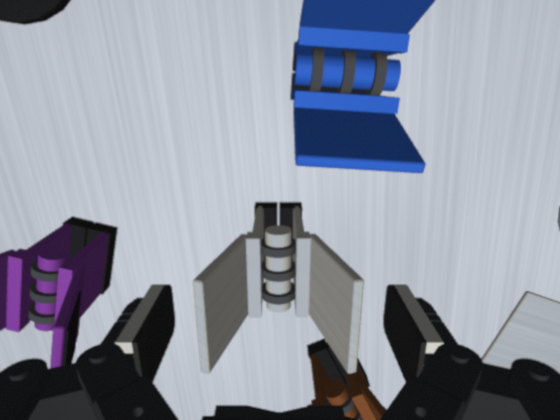

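View pics/s2c.png

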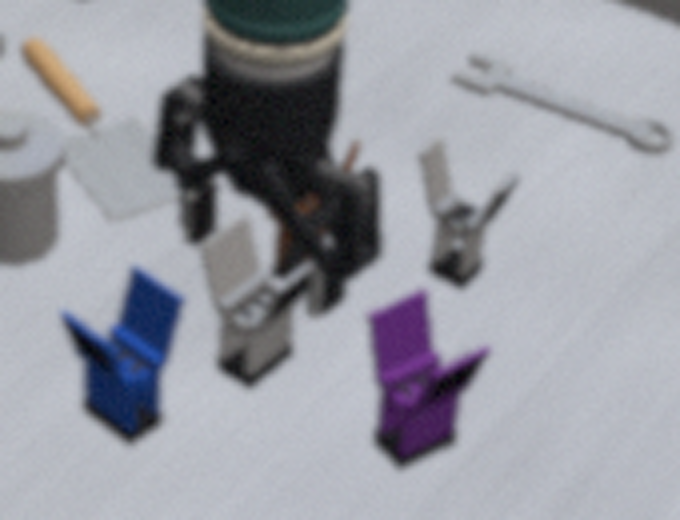

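The wrist picture shows the clip centred between the pads: handles at columns 195 to 362, pads at 172 and 386. In the side crop the fingers look slightly behind the clip, so I'll check that with depth.

Run:
```python
from h import *
w=load("wrist2"); s=load("side2")
for nm,box in(("padL",(120,285,175,345)),("padR",(385,285,445,345)),("clip",(195,235,362,372))):
    uv,P=cloud(w,box); 
    col=w['p'][uv[:,1],uv[:,0]].max(1)
    m=(P[:,2]>0.05)&(w['d'][uv[:,1],uv[:,0]]<0.36)
    if nm!="clip": m&=col<110
    Q=P[m]; print(nm,m.sum(),np.percentile(Q,[1,50,99],axis=0).round(4).tolist())
uv,P=cloud(s,(285,180,350,240)); m=(P[:,2]>0.05)&(s['p'][uv[:,1],uv[:,0]].max(1)<70)&(P[:,2]<0.12); Q=P[m]
print(np.percentile(Q,[1,10,50,90,99],axis=0).round(4).tolist())
```

```text
padL 2634 [[0.4571, -0.0614, 0.0712], [0.4687, -0.0437, 0.0884], [0.4702, -0.0402, 0.1071]]
padR 2754 [[0.5536, -0.0669, 0.0725], [0.5559, -0.0498, 0.0899], [0.5677, -0.0466, 0.1075]]
clip 12466 [[0.4827, -0.0737, 0.0503], [0.5117, -0.0512, 0.0708], [0.5404, -0.0325, 0.0891]]
[[0.4532, -0.136, 0.0526], [0.4597, -0.0622, 0.0688], [0.4925, -0.049, 0.0946], [0.5604, -0.0406, 0.1173], [0.5735, -0.0363, 0.1197]]
```

```bash
python3 -m creep '[[40,[0,1.5,-1],0],[80,[0,0,0],0],[110,[0,0,0],0],[140,[0,0,0],0],[170,[0,0,0],0],[200,[0,0,0],0],[230,[0,0,0],0],[255,[0,0,0],0]]' 28
python3 - <<'E'
from h import *
w=snap("wrist","wrist3")
from workcell import *
st=read_state(); print(st['tool_pos'],st['wrist_force'],st['width'],st['width']*85)
E
```

```text
time: 3.63
tool_pos: [0.5178, -0.0554, 0.0588]
tcp_rot: [1.265, 1.165, -1.252]
wrist_force: [3.8, -1.1, 11.5]
width: 0.343
[ 0.51775462 -0.05538495  0.05872947] [ 4.50342198  0.38910355 11.35693037] 0.33816200640865873 28.74377054473599
```

View pics/wrist3.png

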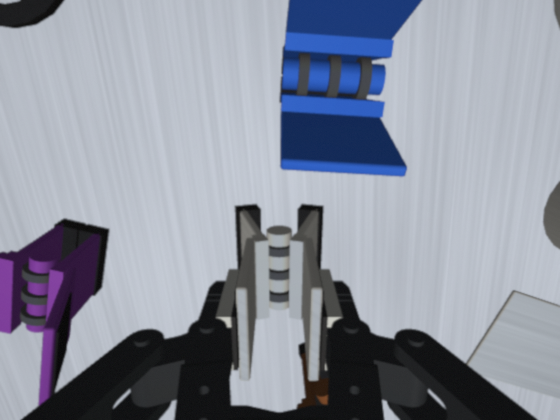

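The clip is squeezed wide open (width about 29 mm) and its jaws gape. The pads' forward swing is pressing it into the bench with about 11 N, so lifting it will relieve that.

```bash
python3 -m creep '[[255,[0,0,4],0],[255,[0,0,10],0],[255,[0,0,15],0],[255,[0,0,20],0],[255,[0,0,25],0],[255,[0,0,25],0],[255,[0,0,20],0],[255,[0,0,0],0]]' 28
python3 - <<'E'
from h import *
w=snap("wrist","wrist4"); s=snap("side","side4"); crop(s,(230,100,430,250),3.8,"s4c")
from workcell import *
st=read_state(); M=R.from_rotvec(st['tcp_rot']).as_matrix(); print(st['tool_pos'],np.degrees(np.arctan2(M[1,1],M[0,1])),M[:,0],st['wrist_force'],st['width']*85)
E
```

```text
time: 4.35
tool_pos: [0.514, -0.055, 0.178]
tcp_rot: [1.263, 1.17, -1.256]
wrist_force: [1.5, -0.1, -0.9]
width: 0.341
[ 0.51151614 -0.05463125  0.17371697] -4.004554799958851 [ 7.84050926e-04 -1.50681730e-04 -9.99999681e-01] [ 0.05862136 -0.32301779 -1.59801043] 29.053630960889098
```

View pics/wrist4.png

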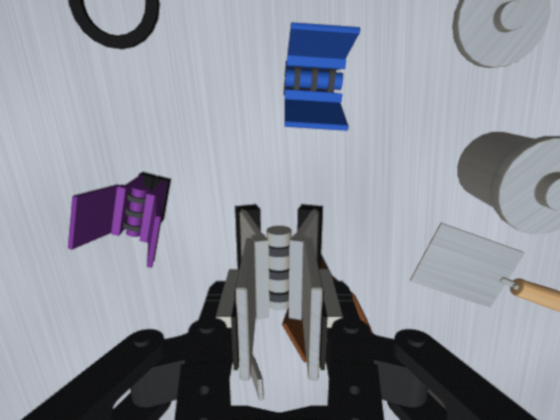

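View pics/s4c.png

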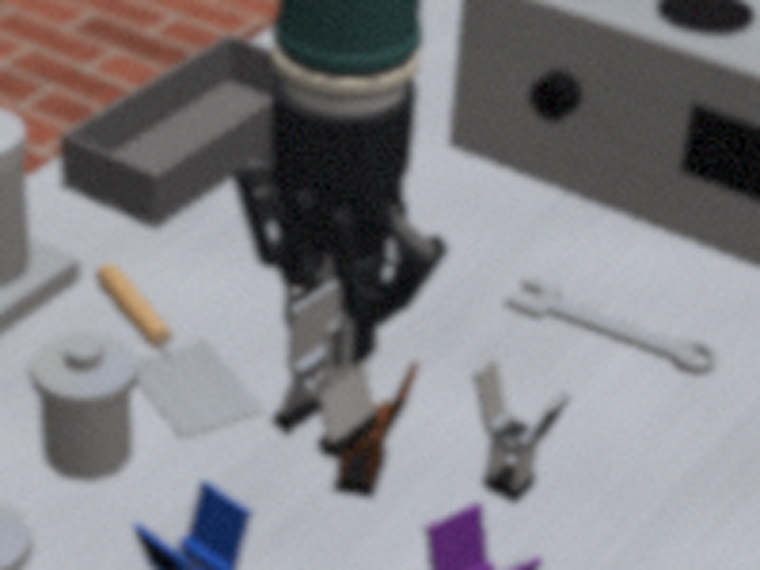

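The clip is in the air, open and upright. The pin lies along column 279, rows 228 to 305, midway between the jaws. Next I'll measure its pose relative to the tool.

Run:
```python
from h import *
w=load("wrist4"); tcp=np.array([0.5115,-0.0546,0.1737])
a=np.radians(-4.0); X=np.array([np.cos(a),np.sin(a)]);Y=np.array([-X[1],X[0]])
def rel(P): d=P-tcp; return np.c_[d[:,:2]@X,d[:,:2]@Y,d[:,2]]
for nm,box in(("pin",(268,226,292,306)),("clipall",(235,204,325,382)),("topL",(239,360,250,380)),("topR",(308,360,319,380)),("plateL",(240,275,250,380)),("plateR",(309,275,318,380)),("lipL",(237,206,258,240)),("lipR",(299,206,321,240))):
    uv,P=cloud(w,box); col=w['p'][uv[:,1],uv[:,0]].astype(int); q=rel(P)
    m=(P[:,2]>0.09)&((col.max(1)-col.min(1))<40)
    q=q[m]; print(nm,len(q),(np.percentile(q,[1,50,99],axis=0)*1000).round(1).tolist())
```

```text
pin 1902 [[-3.3, -17.3, -17.7], [1.9, 4.8, -8.1], [7.3, 20.7, -1.4]]
clipall 11124 [[-21.5, -18.8, -49.4], [2.3, 8.4, -1.0], [25.1, 20.8, 42.8]]
topL 217 [[-13.5, -19.1, 36.1], [-11.5, -14.3, 37.6], [-9.6, -9.5, 38.8]]
topR 217 [[12.1, -19.3, 36.0], [14.0, -14.3, 37.7], [15.9, -9.8, 38.8]]
plateL 1046 [[-12.9, -18.4, 27.6], [-10.8, 3.9, 37.4], [-9.5, 20.7, 38.8]]
plateR 942 [[12.0, -18.5, 29.4], [13.4, 4.4, 37.6], [15.5, 20.6, 38.9]]
lipL 710 [[-21.3, 4.1, -49.2], [-14.4, 19.3, -36.7], [-8.3, 20.9, -3.1]]
lipR 747 [[11.0, 3.8, -49.0], [17.6, 19.2, -37.4], [25.2, 20.9, -2.9]]
```

```bash
python3 -m creep '[[255,[1,15,10],-0.02],[255,[3,35,10],-0.05],[255,[3,40,6],-0.055],[255,[3,40,5],-0.055],[255,[3,40,0],-0.055],[255,[3,35,0],-0.055],[255,[1.5,20,0],-0.025],[255,[0,6,0],0]]' 28
python3 -m creep '[[255,[0,0,0],0],[255,[0,0,0],0],[255,[0,0,0],0],[255,[0,0,0],0],[255,[0,0,0],0],[255,[0,0,0],0],[255,[0,0,0],0],[255,[0,0,0],0]]' 28
python3 - <<'E'
from h import *
from workcell import *
st=read_state(); M=R.from_rotvec(st['tcp_rot']).as_matrix(); print(st['tool_pos'],np.degrees(np.arctan2(M[1,1],M[0,1])),M[:,0],st['wrist_force'],st['width']*85)
w=snap("wrist","wrist5"); s=snap("side","side5"); crop(s,(150,140,330,340),3,"s5c")
st=read_state();print(st['tool_pos'])
E
```

```text
time: 5.12
tool_pos: [0.5274, 0.1792, 0.2016]
tcp_rot: [1.482, 1.006, -1.489]
wrist_force: [0.5, -0.9, -1.2]
width: 0.336
time: 5.78
tool_pos: [0.5293, 0.1759, 0.2045]
tcp_rot: [1.488, 1.001, -1.487]
wrist_force: [-0.2, 0.6, -0.4]
width: 0.342
[0.52925568 0.175902   0.20446914] -22.097942167317573 [ 3.04033174e-04  7.10188443e-05 -9.99999951e-01] [-0.24992253  0.55354505 -0.44909428] 29.065633420646066
[0.52920259 0.17612353 0.20443145]
```

View pics/wrist5.png

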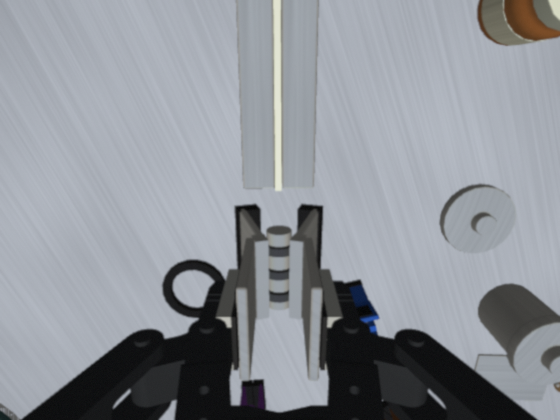

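View pics/s5c.png

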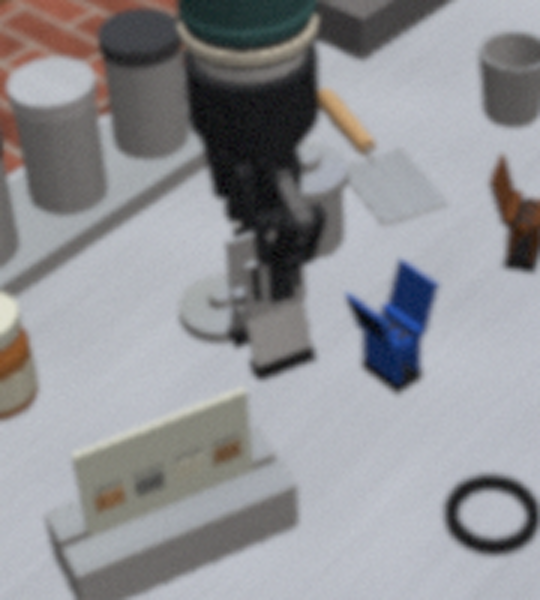

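The wrist picture shows the card's edge running straight up at column 278, with its near end at row 190 and the pin at column 279. So yaw and lateral alignment are nearly right. The side crop shows the clip open, just short of the card. Now the numbers.

Run:
```python
from h import *
w=load("wrist5"); tcp=np.array([0.5292,0.1760,0.20445])
a=np.radians(-22.1); X=np.array([np.cos(a),np.sin(a)]);Y=np.array([-X[1],X[0]])
def rel(P): d=P-tcp; return np.c_[d[:,:2]@X,d[:,:2]@Y,d[:,2]]
for nm,box in(("pin",(268,226,292,306)),("plateL",(240,275,250,380)),("plateR",(309,275,318,380)),("lipL",(237,206,258,240)),("lipR",(299,206,321,240))):
    uv,P=cloud(w,box); q=rel(P); q=q[P[:,2]>0.12]; print(nm,len(q),(np.percentile(q,[1,50,99],axis=0)*1000).round(1).tolist())
uv,P=cloud(w,(262,0,295,195)); col=w['p'][uv[:,1],uv[:,0]].astype(int); m=(P[:,2]>0.11)&(P[:,2]<0.135)&(col[:,2]-col[:,0]>8); print(m.sum())
uvm=uv[m]; print("rows",uvm[:,1].min(),uvm[:,1].max(), "z med",np.median(P[m][:,2]))
for zt in(0.118,0.120,0.122):
    Q=pts(w,uvm,zt); k=np.polyfit(rel(Q)[:,1],rel(Q)[:,0],1); print(zt,"x slope",k, "near end y",rel(Q)[:,1].min())
Q=rel(P[m]);print("depth",np.median(Q,axis=0),Q[:,1].min())
# triangulate height of near end between wrist and side/top: card end position
c=load("top0");s=load("side0")
```

```text
pin 1906 [[-6.3, -17.6, -22.2], [-1.1, 4.6, -12.6], [4.4, 20.4, -5.8]]
plateL 1046 [[-15.6, -18.5, 23.3], [-13.4, 3.6, 33.0], [-12.1, 20.3, 34.4]]
plateR 942 [[9.4, -18.6, 25.0], [10.8, 4.1, 33.2], [12.8, 20.4, 34.4]]
lipL 709 [[-24.6, 4.0, -53.6], [-17.6, 19.1, -41.1], [-11.3, 20.7, -7.6]]
lipR 744 [[8.1, 3.6, -53.2], [14.5, 19.0, -41.9], [22.0, 20.7, -7.6]]
1318
rows 0 190 z med 0.12116104881534974
0.118 x slope [-0.00525755 -0.00180557] near end y 0.020149131802613466
0.12 x slope [-0.00525755 -0.00179856] near end y 0.020716648456602114
0.122 x slope [-0.00525755 -0.00179155] near end y 0.02128416511059079
depth [-0.00219116  0.08192582 -0.08328895] 0.021080849273148763
```

```bash
python3 -m creep '[[255,[7.4,18.6,0],0],[255,[9,22,0],0],[255,[8,20,0],0],[255,[5,13.8,0],-0.003],[255,[0,0,-10],0],[255,[0,0,-5],0],[255,[0,0,0],0],[255,[0,0,0],0]]' 28
python3 - <<'E'
from h import *
from workcell import *
st=read_state(); M=R.from_rotvec(st['tcp_rot']).as_matrix(); print(st['tool_pos'],np.degrees(np.arctan2(M[1,1],M[0,1])),M[:,0],st['wrist_force'],st['width']*85)
w=snap("wrist","wrist6"); s=snap("side","side6"); crop(s,(150,170,300,340),3.5,"s6c"); crop(w,(200,130,360,390),2.3,"w6c")
st=read_state();print(st['tool_pos'])
E
```

```text
time: 6.55
tool_pos: [0.5573, 0.2496, 0.1879]
tcp_rot: [1.487, 1.0, -1.492]
wrist_force: [0.5, -0.2, -1.1]
width: 0.335
[0.55734607 0.24959066 0.18790257] -22.252622419552612 [-0.00266954 -0.00146369 -0.99999537] [ 0.48478804 -0.23096282 -1.07195125] 28.458604316582054
[0.55819819 0.24986366 0.18914003]
```

View pics/w6c.png

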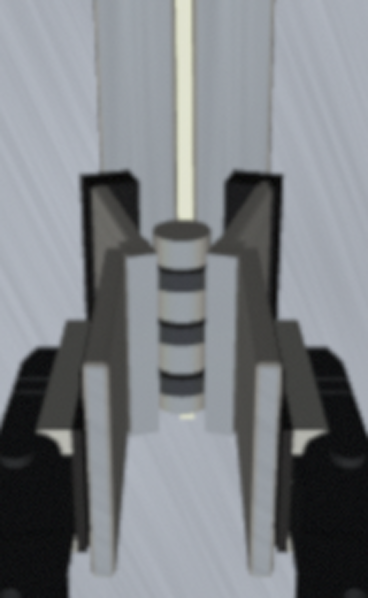

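View pics/s6c.png

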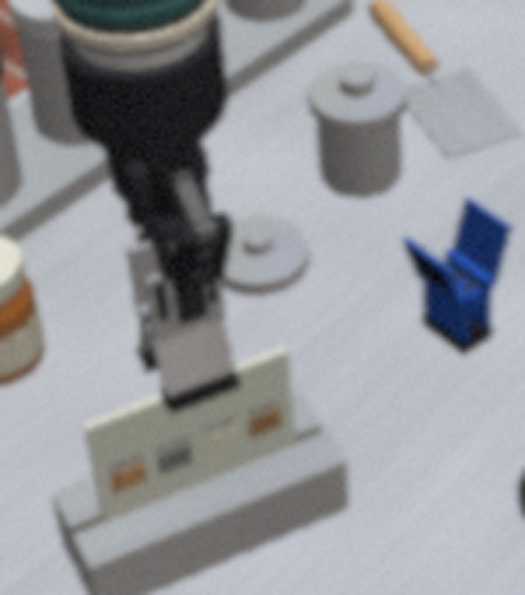

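The picture shows the card's edge at crop column 184, the pin at 182 and the lips at 138 and 225, so the clip is centred. I'll check the offset in mm and then go down.

```bash
python3 - <<'E'
from h import *
w=load("wrist6"); tcp=np.array([0.5576,0.2497,0.1884])
a=np.radians(-22.2); X=np.array([np.cos(a),np.sin(a)]);Y=np.array([-X[1],X[0]])
def rel(P): d=P-tcp; return np.c_[d[:,:2]@X,d[:,:2]@Y,d[:,2]]
for nm,box in(("pin",(270,240,289,308)),("plateL",(240,290,246,378)),("plateR",(312,290,318,378))):
    uv,P=cloud(w,box); q=rel(P); q=q[P[:,2]>0.12]; print(nm,len(q),(np.percentile(q,[1,50,99],axis=0)*1000).round(1).tolist())
uv,P=cloud(w,(255,0,300,232)); col=w['p'][uv[:,1],uv[:,0]].astype(int); m=(P[:,2]>0.11)&(P[:,2]<0.135)&(col[:,2]-col[:,0]>8)
q=rel(pts(w,uv[m],0.121)); print(m.sum(),np.polyfit(q[:,1],q[:,0],1),q[:,1].min(),q[:,1].max(),np.median(P[m][:,2]))
E
python3 -m creep '[[255,[0,0,-8],0],[255,[0,0,-8],0],[255,[0,0,-5],0],[255,[0,0,-3],0],[255,[0,0,0],0],[255,[0,0,0],0],[255,[0,0,0],0],[255,[0,0,0],0]]' 28
```

```text
pin 1285 [[-5.8, -18.6, -15.8], [-1.4, 1.1, -13.0], [2.9, 16.9, -10.0]]
plateL 526 [[-15.8, -17.7, 31.7], [-14.3, 1.4, 32.9], [-13.0, 18.8, 34.2]]
plateR 525 [[9.8, -17.6, 31.6], [11.2, 1.2, 32.8], [12.7, 18.9, 34.0]]
680 [-0.01385851 -0.00062468] 0.003992288566915612 0.062334369558279784 0.12106595358653142
time: 7.32
tool_pos: [0.5588, 0.2509, 0.1657]
tcp_rot: [1.49, 1.0, -1.488]
wrist_force: [0.8, -0.4, -2.0]
width: 0.341
```

```bash
python3 -m creep '[[255,[0,0,-4],0],[255,[0,0,-4],0],[255,[0,0,-3],0],[255,[0,0,-2],0],[255,[0,0,-1],0],[255,[0,0,-1],0],[255,[0,0,0],0],[255,[0,0,0],0]]' 28
python3 -c "
from workcell import *
s=read_state();print(s['tool_pos'],s['wrist_force'],s['torque'])"
python3 -m creep '[[255,[0,0,-0.5],0],[255,[0,0,-0.5],0],[255,[0,0,-0.5],0],[255,[0,0,-0.5],0],[255,[0,0,0],0],[255,[0,0,0],0],[255,[0,0,0],0],[255,[0,0,0],0]]' 28
```

```text
time: 7.98
tool_pos: [0.5585, 0.2507, 0.1503]
tcp_rot: [1.489, 1.0, -1.489]
wrist_force: [-0.9, 0.2, -0.3]
width: 0.343
[0.55854237 0.25074363 0.15027788] [-0.94267842  0.17318917 -0.33090132] [-0.02444852  0.0207359   0.00051835]
time: 8.65
tool_pos: [0.5586, 0.2507, 0.1483]
tcp_rot: [1.489, 1.0, -1.489]
wrist_force: [1.1, 0.8, -0.6]
width: 0.339
```

```bash
python3 -m creep '[[255,[0,0,-0.5],0],[255,[0,0,-0.5],0],[255,[0,0,-0.5],0],[255,[0,0,-0.5],0],[255,[0,0,0],0],[255,[0,0,0],0],[255,[0,0,0],0],[255,[0,0,0],0]]' 28
python3 -m creep '[[255,[0,0,-0.5],0],[255,[0,0,-0.5],0],[255,[0,0,0],0],[255,[0,0,0],0],[255,[0,0,0],0],[255,[0,0,0],0],[255,[0,0,0],0],[255,[0,0,0],0]]' 28
```

```text
time: 9.32
tool_pos: [0.5585, 0.2507, 0.1463]
tcp_rot: [1.489, 1.0, -1.489]
wrist_force: [0.1, 0.4, -0.7]
width: 0.338
time: 9.98
tool_pos: [0.5587, 0.2508, 0.1457]
tcp_rot: [1.489, 1.0, -1.489]
wrist_force: [-0.6, -0.5, 4.4]
width: 0.337
```

```bash
python3 -m creep '[[255,[0,0,-0.5],0],[255,[0,0,-0.5],0],[255,[0,0,0],0],[255,[0,0,0],0],[255,[0,0,0],0],[255,[0,0,0],0],[255,[0,0,0],0],[255,[0,0,0],0]]' 28
python3 - <<'E'
from h import *
w=snap("wrist","wrist7"); s=snap("side","side7"); crop(s,(150,170,300,340),3.5,"s7c"); crop(w,(200,130,360,390),2.3,"w7c")
E
```

```text
time: 10.65
tool_pos: [0.5587, 0.2508, 0.1457]
tcp_rot: [1.489, 1.0, -1.488]
wrist_force: [-2.8, -1.4, 8.6]
width: 0.344
```

View pics/s7c.png

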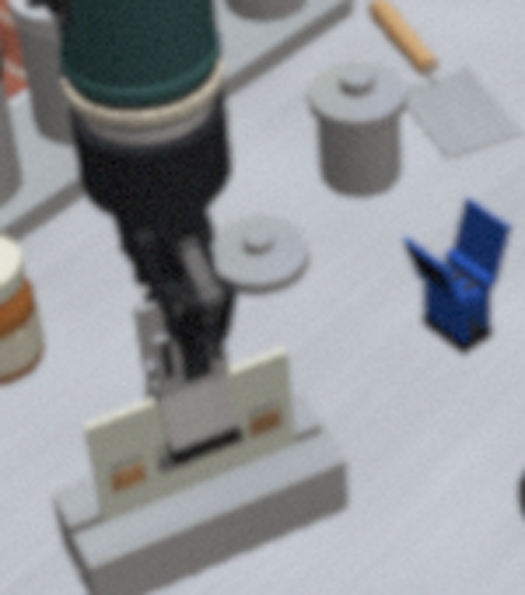

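View pics/w7c.png

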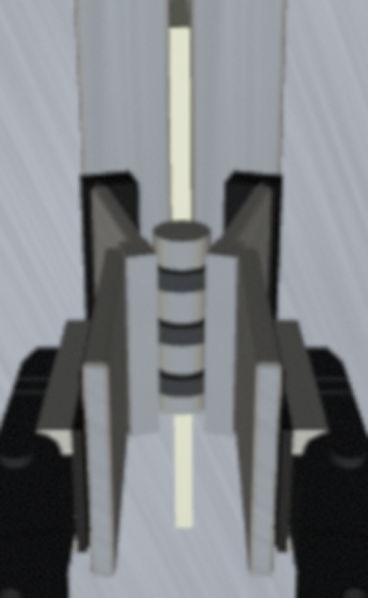

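Contact was felt at TCP z = 0.1457, which puts the throat at about 0.121, the measured height of the edge. The TCP no longer moves down and the force is rising. In the pictures the clip sits astride the card near mid-length, with the jaws gaping and the card centred under the pin. I'll ease off slightly and make final checks.

```bash
python3 -m creep '[[255,[0,0,0.4],0],[255,[0,0,0],0],[255,[0,0,0],0],[255,[0,0,0],0],[255,[0,0,0],0],[255,[0,0,0],0],[255,[0,0,0],0],[255,[0,0,0],0]]' 28
python3 - <<'E'
from h import *
from workcell import *
st=read_state(); M=R.from_rotvec(st['tcp_rot']).as_matrix();print(st['tool_pos'],np.degrees(np.arctan2(M[1,1],M[0,1])),M[:,0].round(4),st['width']*85)
tcp=st['tool_pos'];w=snap("wrist","wrist8")
F=[read_state()['wrist_force']]
for i in range(4):
    snap("side","side8"); F.append(read_state()['wrist_force'])
print(np.round(F,2),np.mean(F,0))
a=np.radians(-22.2); X=np.array([np.cos(a),np.sin(a)]);Y=np.array([-X[1],X[0]])
def rel(P): d=P-tcp; return np.c_[d[:,:2]@X,d[:,:2]@Y,d[:,2]]
for nm,box in(("pin",(270,240,289,308)),("plateL",(240,290,246,378)),("plateR",(312,290,318,378))):
    uv,P=cloud(w,box); q=rel(P); q=q[P[:,2]>0.1]; print(nm,(np.percentile(q,[1,50,99],axis=0)*1000).round(1).tolist())
for box in((255,135,300,225),(255,310,300,368)):
    uv,P=cloud(w,box); col=w['p'][uv[:,1],uv[:,0]].astype(int); m=(P[:,2]>0.11)&(P[:,2]<0.13)&(col[:,2]-col[:,0]>8)
    q=rel(P[m])*1000; print(m.sum(),np.percentile(q,[0.5,50,99.5],axis=0).round(1).tolist())
s=load("side8"); t=snap("top","top8")
t0=load("top0"); d=cv2.absdiff(t0['p'],t['p']).max(2); print([int(d[a:b,c:e].max()) for c,a,e,b in((343,240,364,270),(266,125,300,165),(385,140,418,174),(194,270,230,304),(213,140,247,170),(304,98,352,182),(420,205,450,280),(133,100,165,137))])
E
```

```text
time: 11.42
tool_pos: [0.5587, 0.2508, 0.1457]
tcp_rot: [1.489, 1.0, -1.489]
wrist_force: [-2.9, -1.2, 7.5]
width: 0.339
[0.55869058 0.25081846 0.1456823 ] -22.232492262374013 [ 5.e-04  2.e-04 -1.e+00] 28.785745768550967
[[-2.13 -0.27  7.81]
 [-1.48 -1.72  7.71]
 [-2.73 -0.68  7.44]
 [-3.5  -0.87  6.57]
 [-2.22 -0.99  7.45]] [-2.41151809 -0.90686115  7.39646561]
pin [[-5.5, -18.5, -15.1], [-1.2, 1.3, -12.6], [3.2, 17.2, -9.3]]
plateL [[-15.7, -17.7, 32.1], [-14.2, 1.4, 33.4], [-12.9, 19.0, 34.5]]
plateR [[10.0, -17.4, 32.2], [11.3, 1.5, 33.4], [12.8, 18.8, 34.5]]
722 [[-3.9, 20.8, -26.2], [-1.6, 40.5, -24.6], [0.3, 60.5, -23.0]]
323 [[-2.8, -59.3, -25.8], [-1.2, -43.0, -24.6], [0.5, -28.5, -23.3]]
[9, 9, 7, 10, 8, 8, 8, 8]
```

View pics/top8.png

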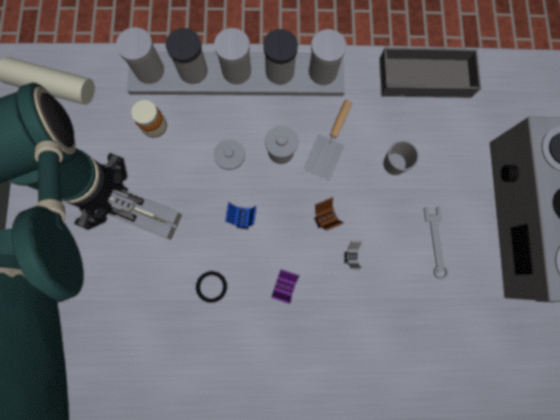

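All checks agree. The card spans -59 to +60 mm along its length, and the clip is centred at about +1. Across the card they are within 0.5 mm. The push is about 7.4 N and steady, the grip width is 29 mm, and the bystanders' pixels are unchanged. Handing in.

```bash
python3 -c "
from workcell import *
print(finish_job()); print(read_state()['wrist_force'])"
```

```text
the job is handed in; nothing more can be done
None
the job is handed in; nothing more can be done
```

The job is handed in at about 12 of the 32 s. The wide clip is held open astride the card, its throat resting on the top edge. The hand-in reports no verdict.

I found the clip and card with the cameras, squeezed the handles to the stop at 28 N and lifted the clip. I turned it to the card's direction and lowered it in 0.5 mm steps until I felt the edge.

**Last checks:**

| Check | Reading |
|---|---|
| Grip width | about 29 mm, jaws gaping in the picture |
| Push on the edge | about 7.4 N and steady, with about 2.5 N sideways |
| Throat height | within about 1 mm of the edge, from depth and from the contact height |
| Offset across the card | about 0.5 mm |
| Offset along the card | about 1 mm from the middle |
| Squareness | tool upright and within about 1° of the card |
| Other things on the bench | unchanged in the before and after top pictures |

**What disagreed:**
- **Throat height:** before contact, three ways of estimating where the throat sits below the tool differed by up to about 10 mm. I relied on the felt contact instead, and it agreed with the estimate from the pin.
- **Closing on the bench:** squeezing briefly pressed the clip down with about 11 N and pushed the tool about 5 mm sideways. Both went away on lifting.

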